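# Lock the sample plug into the spring-loaded bayonet port

### The job

Fit the steel sample plug with the two side lugs into the round port of the white bench instrument: let the lugs down through the two gaps in the rim, push in against the spring, turn clockwise (seen from above) until you feel the end stop, then let the spring lift the lugs into their notch and let go, so that the plug stays locked in. Work gently, never forcing the plug against the port, and leave the other things on the bench where they are.

Things in the scene. Friction and masses are not known exactly. Their poses are not given: they have to be found in the camera images.
- plug_mid (a point): Sample plug, loose, upright on the bench, 64 mm tall, 0.12 to 0.2 kg; point on its axis half-way up, 32 mm above the foot. z up. Top: an upright aluminium grip bar, 44 mm long along x, 12 mm thick along y, 25 to 64 mm above the foot; hold it high by its two flat faces. Two lugs stand out along +x and -x, in line with the bar. Same after half a turn.
- plug: The same plug, origin at the centre of its foot, axes as plug_mid. Lower part: round steel shank 34 mm in diameter, 26 mm tall, the foot bevelled to 29 mm over the lowest 3.5 mm. Lugs: 50 mm over both, each 9 mm wide (along y), 4 to 10 mm above the foot.
- port_mouth (a point): Point on the port's axis in the plane of its rim, 90 mm above the bench. z up; two gaps for the lugs lie along +x and -x, each 12 mm wide, open through the rim. The rim is an aluminium ring, 64 mm across, 5 mm thick, bore 36.4 mm. Clockwise of each gap a ridge hangs under the ring to 10 mm below the rim: lugs pass it only with the foot 20 to 24 mm below the rim.
- port: White instrument with port, spring and all inside, 170 x 160 mm, 78 mm high, fixed; origin on the bench under the port's axis, axes as port_mouth. A plug let go in the gap is pushed up again (foot about 7 mm below the rim); under the ridge it stays too low (20 mm); locked in the notch it is 15 mm below. More than 30 N of contact between plug and port, the spring's included, is forcing.
- plunger_top (a point): Centre of the top of the spring plunger in the bore, a 28 mm steel disc, 7 mm below the rim when free. Pushing it takes 2 N to start, then 0.8 N more per mm (about 12.5 N where the lugs clear the ridge), with a hard end 17.5 mm down. It presses a locked plug up with about 8 N.
- port_axis (a point): Point on the port's axis 10 mm below the rim, level with the ridge's lower edge. The plug turns clockwise only (from above). Past the ridge is the notch, ended by a hard stop. The notch is hidden and its place differs each time: centre 45 to 76 degrees from the gap, 12 mm wide for the 9 mm lug, so the stop is felt about 4 degrees past the centre.
- blank: Bystander: black plastic blanking cap without lugs or bar, 48 mm across, 24 mm tall, origin under its centre. It and the plug may stand either side of the instrument.
- dish: Bystander: shallow glass dish, 110 mm across, 12 mm high, with three foil-wrapped lumps; origin under its centre.
- jar: Bystander: amber glass jar, 60 mm across, 100 mm tall, origin under its centre.
- beaker: Bystander: glass beaker, 70 mm across, 90 mm tall, origin under its centre.
Things that resemble listed ones, but are neither listed nor needed, are in the scene too. Leave any yellow look-alike of the plug alone.

How it is judged:
By the outcome, as a careful person would: the job done as asked, in the order asked, and still so for the second after the job is handed in, with the robot touching nothing.
It also fails if it takes over 72 s, if anything falls off the work surface, if the arm or the gripper's body presses on something with over 40 N, if the wrist force passes 120 N, or if a joint passes its speed limit or range.

### The arm

A 7-joint arm with a two-finger parallel gripper is mounted at the origin on the work surface. World frame = base frame: x ahead of the robot, y to its left, z up, the work surface at z = 0. Lengths are in m, angles in rad, forces in N, time in s.
With the tool pointing down it reaches from about 0.425 to 1.025 m from the base axis. Payload 9.4 kg.
Tool frame: the origin (TCP) lies at the very end of the fingers, on their centre line; the grasp point (between the pads) lies 19 mm behind it (grasp_offset is the distance from the TCP to the grasp point, in m); z points along the fingers, y is the line along which they close (so a half turn about z gives the same grasp; the last joint's range is limited). The gripper opens to 93 mm and grips with 3 to 60 N. Pads are 15 mm wide; open, the fingers measure 128 mm over their backs; the gripper's body (75 mm by 188 mm) begins 65 mm behind the grasp point.
Start: joints at [1.107, 0.599, -0.003, 1.599, 0.002, 0.943, -0.08], TCP at [0.273, -0.671, 0.191] pointing down, gripper open.
Joint ranges: [-2.57, 2.57], [-0.35, 1.97], [-1.29, 1.29], [0.11, 2.56], [-1.05, 4.19], [0.11, 1.86], [-2.63, 2.63]. Speed limits (rad/s): [2.22, 2.22, 3.01, 3.01, 3.14, 3.14, 3.14].

### API

Orientations are given as a rotation vector (axis times angle).
In Python, from station import sense, camera, hand_in, grasp_offset gives the robot as it stands.
- The arm moves only by the tool move_arm, never from a script. Its argument "increments" is a list that holds one entry, the list of rows, each a list of 6 numbers: the shift along the tool's x, y, z in m, then the turn, a rotation vector about the tool's x, y, z in degrees. A call has 1 to 10 rows; each row is the pose to reach, as a shift and turn from the pose commanded when the call began, along the tool's axes at that moment; what a row does not reach only later rows make up. A row lasts 1/10 s, in which the tool goes at most 50 mm and 8.59 degrees, less where a joint would pass 70% of its speed; a pose out of reach is approached as far as the arm can. A call with a gripper value outside its range is refused whole. "claw" is the opening, from 0 (shut) to 1 (fully open), set as the call begins (left out, the last holds). The fingers move at their own pace and stop on an object; the grip force is fixed at half the most. Time passes only in rows, so rows that repeat a pose let the fingers close. It gives the time, the measured TCP pose, the force, the opening and the grip force at its end, in the units of the state.
- sense(): the state, without advancing time (a new reading comes with each control period).
- camera(name): name is "scene" or "top" or "wrist"; returns a dict with "frame" (480x640x3 uint8, blue, green, red), "fx", "fy", "cx", "cy" (pixels), "R" (3x3) and "t" (3): a world point X has camera coordinates R X + t. Camera axes: x right, y down, z forward; pixel columns grow to the right and rows downward; lengths in m; the calibration is good to about 2 mm. A picture is of the moment at which its call begins. There is no depth.
- hand_in(): hands the job in; it is judged then, once.
The state is a dict: "time": time; "joint_pos": joint angles; "qd": joint speeds; "effort": joint torques, N m; "tcp_pos": TCP position; "tool_rot": TCP orientation; "force": force on the tool from outside, world axes, zero at the start; "ft_torque": the same for the moment, N m; "width": finger opening in m; "grasp_force": force on a finger pad.
Only numpy, scipy, OpenCV 4.12 (cv2) and the standard library are available. Lean on these libraries where they do the work, as an engineer would, in place of code of your own. Each camera call takes 0.05 s, during which the arm holds its last target. There are 200 camera calls.

## Working session

There is one attempt and no reset: what is moved stays moved. The work goes in short steps, Python scripts to look and compute and a tool call to move; the robot and the scene stay as the last step left them, time stands still between calls to the robot, and variables do not carry over. Pictures are saved under pics/ and viewed, at most 10 in all, crops included, and the job is handed in when it is done.

Besides the shell and the picture viewer there is one more tool, called as name(argument=value, ...), one argument or row to a line, values as JSON. move_arm: Moves the arm, as the interface text tells. Its arguments: {"type":"object","properties":{"increments":{"type":"array"},"claw":{"type":"number"}},"required":["increments"]}

```bash
ls; mkdir -p pics; python3 - <<'E'
from station import sense,camera,grasp_offset
import cv2,numpy as np
s=sense();print(s,grasp_offset)
for n in("scene","top"):
    c=camera(n);cv2.imwrite(f"pics/{n}0.png",c["frame"]);np.savez(f"pics/{n}0.npz",**c);print(n,c["fx"],c["fy"],c["cx"],c["cy"],np.round(c["R"],3).tolist(),np.round(c["t"],3))
E
```

```text
pics
{'time': 0.0, 'joint_pos': array([ 1.10728555,  0.60010193, -0.0025649 ,  1.60010451,  0.00177607,
        0.94289824, -0.07979402]), 'qd': array([ 1.57664023e-03,  1.57835013e-03,  8.09403916e-04, -5.83401527e-06,
        1.02461740e-04, -8.39253172e-04, -1.41574632e-03]), 'effort': array([ 2.87431774e-06, -7.65065289e+01,  1.49706669e+00, -2.52356923e+01,
       -5.24740561e-02,  1.68457202e-02,  1.65371184e-04]), 'tcp_pos': array([ 0.27330171, -0.67095584,  0.1902855 ]), 'tool_rot': array([-3.08156828e+00, -6.03645172e-01,  6.20388934e-04]), 'force': array([ 0.07117244, -0.13177944, -0.87657575]), 'ft_torque': array([0.02125452, 0.0042123 , 0.02003027]), 'grasp_force': 0.0, 'width': 0.09301453562101698} 0.0188
scene 579.6228077917071 579.6228077917071 315.7202902600379 236.36196885955465 [[-0.63, 0.776, 0.01], [0.466, 0.388, -0.795], [-0.621, -0.497, -0.606]] [ 0.382 -0.221  1.62 ]
top 451.79599229651524 451.79599229651524 314.5135449879286 236.94398713609482 [[-0.017, -1.0, -0.001], [-0.974, 0.017, -0.227], [0.227, -0.003, -0.974]] [0.012 0.63  0.757]
```

View pics/top0.png

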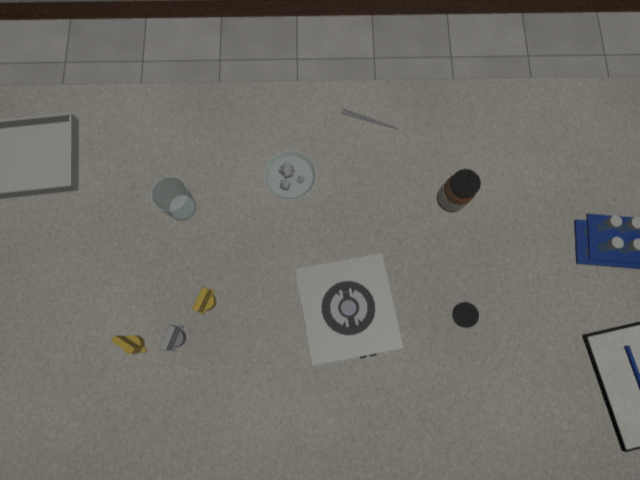

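View pics/scene0.png

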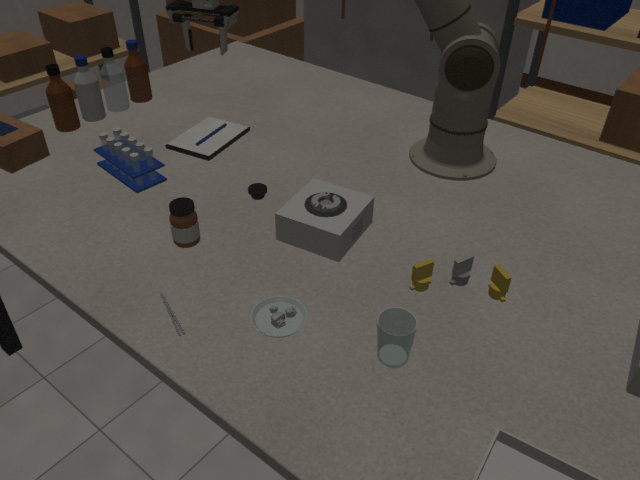

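Top view: the plug is the grey thing at (176,338). The only things it could be mistaken for are the yellow look-alikes at (204,300) and (129,344), and the black cap at (466,315). The port is at (348,307). I choose the grey one and check it in a close crop.

```bash
cat > h.py <<'E'
import numpy as np,cv2
from scipy.spatial.transform import Rotation as Ro
def ray(c,u,v,z):
    R,t=np.array(c["R"]),np.array(c["t"]);o=-R.T@t
    d=R.T@np.array([(u-c["cx"])/c["fx"],(v-c["cy"])/c["fy"],1]);return o+d*(z-o[2])/d[2]
def proj(c,X):
    p=np.array(c["R"])@X+np.array(c["t"]);return c["fx"]*p[0]/p[2]+c["cx"],c["fy"]*p[1]/p[2]+c["cy"]
E
python3 - <<'E'
from h import *
c=np.load("pics/top0.npz");s=np.load("pics/scene0.npz")
print("cam",-c["R"].T@c["t"])
a=cv2.resize(c["frame"][315:360,150:210],None,fx=6.6,fy=6.6,interpolation=cv2.INTER_CUBIC)
b=cv2.resize(c["frame"][270:345,310:390],None,fx=5,fy=5,interpolation=cv2.INTER_CUBIC)
im=np.zeros((400,800,3),np.uint8);im[:a.shape[0],:a.shape[1]]=a;im[:b.shape[0],400:400+b.shape[1]]=b
cv2.imwrite("pics/c1.png",im)
print("plug top",ray(c,176,338,.045),"scene",ray(s,462,270,.032))
print("port",ray(c,348,307,.09),ray(s,326,203,.09))
print("dish",ray(c,290,175,0.01),"beak",ray(c,182,207,0),"yel",ray(c,204,300,.045),ray(c,129,344,.045))
E
```

```text
cam [0.44207363 0.00329572 0.8802986 ]
plug top [0.45371409 0.25392318 0.045     ] scene [0.45633816 0.2641259  0.032     ]
port [ 0.50057295 -0.0549883   0.09      ] [ 0.51112748 -0.04864112  0.09      ]
dish [0.77566486 0.04861751 0.01      ] beak [0.71426649 0.26895002 0.        ] yel [0.52111895 0.20602502 0.045     ] [0.4445858  0.33796562 0.045     ]
```

View pics/c1.png

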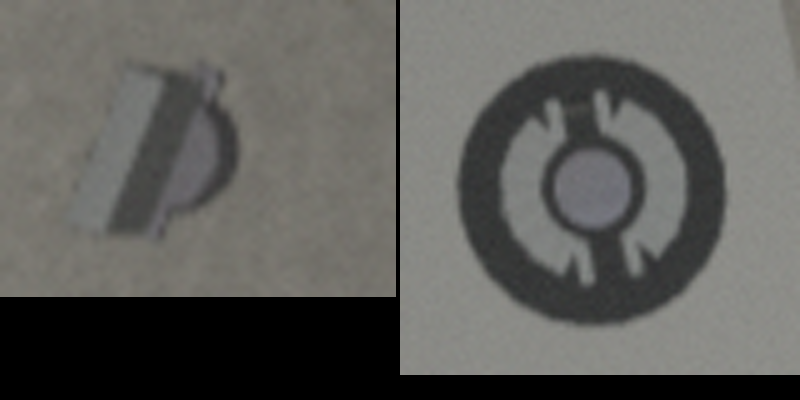

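The crop confirms the grey plug: a light bar top centred at top pixel (168,338), with a steel shank and lugs to the right. In the port, the plunger is at (348.4,307.6), and the gaps run from crop (578,105) to (608,265).

```bash
cat >> h.py <<'E'
def down(psi):
    a=np.radians(psi);c,s=np.cos(a),np.sin(a);return np.array([[c,s,0],[s,-c,0],[0,0,-1.]])
def delta(p0,r0,p1,psi):
    R0=Ro.from_rotvec(r0).as_matrix()
    return np.round(1000*R0.T@(np.array(p1)-p0),1),np.round(np.degrees(Ro.from_matrix(R0.T@down(psi)).as_rotvec()),2)
def psi_of(r): m=Ro.from_rotvec(r).as_matrix();return np.degrees(np.arctan2(m[1,0],m[0,0]))
E
python3 - <<'E'
from h import *
from station import sense
c=np.load("pics/top0.npz")
f=lambda x,y,z:ray(c,x/6.6+150,y/6.6+315,z)
g=lambda x,y,z:ray(c,(x-400)/5+310,y/5+270,z)
a,b=f(148,71,.064),f(92,229,.064);print("bar",(a+b)/2,np.linalg.norm(a-b),np.degrees(np.arctan2(*(a-b)[1::-1])))
a,b=g(578,105,.09),g(608,265,.09);d=a-b;print("gap",(a+b)/2,np.degrees(np.arctan2(d[1],d[0])),"plunger",g(592,188,.083))
s=sense();bar=(f(148,71,.064)+f(92,229,.064))/2
for psi in(-25,155):print(delta(s["tcp_pos"],s["tool_rot"],[bar[0],bar[1],.2],psi))
E
```

```text
bar [0.4542712  0.26200374 0.064     ] 0.042915375556652945 -17.118322411491377
gap [ 0.5007751  -0.05599407  0.09      ] 8.801464085241172 plunger [ 0.50004031 -0.05616874  0.083     ]
(array([ 519.6, -795.8,   -8.7]), array([-7.000e-02,  4.000e-02,  4.716e+01]))
(array([ 519.6, -795.8,   -8.7]), array([-5.0000e-02, -9.0000e-02, -1.3284e+02]))
```

move_arm(
  increments=[
    [[0.406, -0.343, -0.03, 0, 0, -85], [0.406, -0.343, -0.03, 0, 0, -85], [0.406, -0.343, -0.03, 0, 0, -85], [0.406, -0.343, -0.03, 0, 0, -85], [0.406, -0.343, -0.03, 0, 0, -85], [0.406, -0.343, -0.03, 0, 0, -85], [0.406, -0.343, -0.03, 0, 0, -85], [0.406, -0.343, -0.03, 0, 0, -85], [0.406, -0.343, -0.03, 0, 0, -85], [0.406, -0.343, -0.03, 0, 0, -85]],
  ],
  claw=0.55,
)

```text
time: 1.1
tcp_pos: [0.5055, -0.2274, 0.2194]
tool_rot: [-1.858, -2.533, 0.0]
force: [0.8, -0.7, -0.2]
width: 0.051
grasp_force: 0.0
```

```bash
python3 - <<'E'
from h import *
from station import sense
s=sense();print(s["tcp_pos"],psi_of(s["tool_rot"]),s["joint_pos"])
print(delta(s["tcp_pos"],s["tool_rot"],[.42,.23,.2],163))
print(delta(s["tcp_pos"],s["tool_rot"],[.454,.262,.2],163))
E
```

```text
[ 0.50551474 -0.22744232  0.21937016] 107.49503088362543 [ 0.6639202   0.39606242 -0.46868353  1.94136175  0.23294902  0.85687874
  0.37812128]
(array([462. ,  56. ,  19.3]), array([-2.00e-02, -0.00e+00, -5.55e+01]))
(array([482.3,  98. ,  19.3]), array([-2.00e-02, -0.00e+00, -5.55e+01]))
```

move_arm(
  increments=[
    [[0.482, 0.098, 0.02, 0, 0, -55.5], [0.482, 0.098, 0.02, 0, 0, -55.5], [0.482, 0.098, 0.02, 0, 0, -55.5], [0.482, 0.098, 0.02, 0, 0, -55.5], [0.482, 0.098, 0.02, 0, 0, -55.5], [0.482, 0.098, 0.02, 0, 0, -55.5], [0.482, 0.098, 0.02, 0, 0, -55.5], [0.482, 0.098, 0.02, 0, 0, -55.5], [0.482, 0.098, 0.02, 0, 0, -55.5], [0.482, 0.098, 0.02, 0, 0, -55.5]],
  ],
)

```text
time: 2.1
tcp_pos: [0.4558, 0.2628, 0.1991]
tool_rot: [-0.472, -3.106, -0.001]
force: [-0.2, 0.4, 0.4]
width: 0.051
grasp_force: 0.0
```

```bash
python3 - <<'E'
from h import *
from station import sense,camera
c=camera("wrist");cv2.imwrite("pics/w1.png",c["frame"]);np.savez("pics/w1.npz",**c)
s=sense();print(s["tcp_pos"],psi_of(s["tool_rot"]),s["joint_pos"],"cam",-c["R"].T@c["t"])
E
```

```text
[0.45434208 0.27054631 0.19977206] 163.0811022829132 [-0.08283025  0.44560005 -0.76923929  2.00739139  0.40781923  0.84139669
  0.19572744] cam [0.3911815  0.28285454 0.39253996]
```

View pics/w1.png

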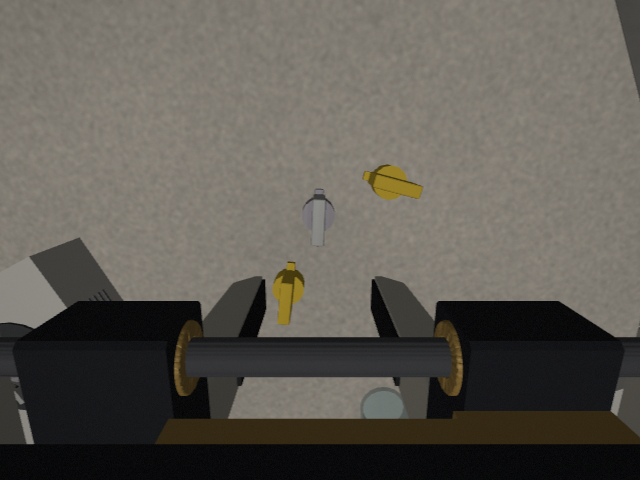

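Wrist view: the grey plug is at (318,217), with the bar almost vertical in the picture. The yellow ones are at (288,290) and (392,183).

```bash
python3 - <<'E'
from h import *
from station import sense
c=np.load("pics/w1.npz");f=c["frame"]
cv2.imwrite("pics/w1c.png",cv2.resize(f[175:260,285:355],None,fx=7,fy=7,interpolation=cv2.INTER_CUBIC))
hsv=cv2.cvtColor(f,cv2.COLOR_BGR2HSV)
g=f[175:260,285:355].astype(int).mean(2).astype(int);
for v in range(10,75,6):print(v+175,g[v,18:52:1])
E
```

```text
185 [127 130 131 129 125 124 122 120 119 120 121 122 123 125 126 125 123 125
 127 126 126 127 124 124 125 125 125 125 124 126 128 130 130 129]
191 [123 124 124 124 122 124 126 127 127 125 122 107 111 123 122 122 123 122
 118 114 102 112 125 126 126 127 127 126 126 127 127 126 125 125]
197 [122 124 125 127 127 125 123 122 105  88  76  61  58  57  58  58  58  57
  56  56  57  57 101 127 127 125 123 122 121 122 126 129 130 130]
203 [120 121  95  59  75 105 117 117 116 115 124 135 137 137 137 137 136 136
 133 133 134 123  96 101 118 102  67  48  96 124 125 124 123 124]
209 [107 120 122 122 119 118 116 115 117 118 127 136 136 135 136 135 135 133
 133 133 134 120  96 105 117 117 115 114 115 116 101 111 128 125]
215 [119 120 121 120 117 117 115 115 109 115 131 136 135 136 136 134 132 131
 132 131 129 111 106 115 116 116 116 115 115 114 113 116 117 118]
221 [119 120 121 120 117 114 114 116 106 112 129 134 134 134 134 133 132 130
 130 130 123 103 104 114 116 114 113 113 113 113 118 121 119 119]
227 [118 119 120 121 118 113 113 115 110 118 130 132 133 132 133 132 132 131
 130 132 120  99 105 116 114 113 115 119 123 124 126 124 121 119]
233 [120 119 118 117 117 119 121 124 121 124 131 132 133 132 133 131 130 130
 129 128 115 111 123 123 122 123 124 123 122 122 119 121 120 122]
239 [119 120 120 120 119 119 120 109 112 128 132 131 132 131 131 130 131 128
 127 125 108 110 123 122 122 124 125 124 122 121 122 122 121 119]
245 [119 121 121 121 120 120 120 119 118 115 113 114 116 119 120 121 121 121
 122 114 102 108 118 117 119 119 122 124 126 128 127 125 124 122]
```

View pics/w1c.png

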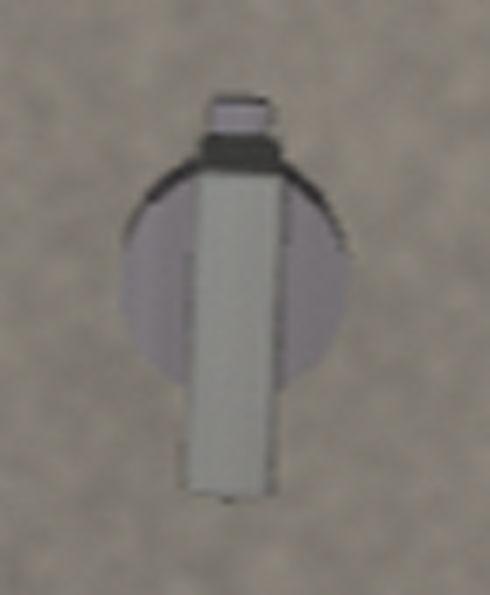

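The crop shows the bar's top face running from (239.5,173) to (231,493), undamaged and with no yellow.

```bash
python3 - <<'E'
from h import *
from station import sense
c=np.load("pics/w1.npz")
P=lambda x,y,z:ray(c,x/7+285-.43,y/7+175-.43,z)
a,b=P(239.5,173,.064),P(231,493,.064);d=b-a
ps=np.degrees(np.arctan2(d[1],d[0]));m=(a+b)/2;print(m,np.linalg.norm(d),ps)
a,b=P(197,173,.064),P(282,173,.064);print("thick",np.linalg.norm(a-b))
s=sense();psi=(ps%180);print(psi,s["tcp_pos"],psi_of(s["tool_rot"]))
for z in(.1,.033):print(delta(s["tcp_pos"],s["tool_rot"],[m[0],m[1],z],psi))
E
```

```text
[0.45527627 0.26340171 0.064     ] 0.042583144013202893 -18.73705820351317
thick 0.010920705049635566
161.26294179648684 [0.45434208 0.27054631 0.19977206] 163.0811022829132
(array([-3.1, -7.2, 99.7]), array([ 0.35, -0.1 ,  1.82]))
(array([ -3.3,  -7.6, 166.7]), array([ 0.35, -0.1 ,  1.82]))
```

move_arm(
  increments=[
    [[-0.003, -0.007, 0.05, 0, 0, 1.8], [-0.003, -0.007, 0.1, 0, 0, 1.8], [-0.003, -0.007, 0.1, 0, 0, 1.8], [-0.003, -0.007, 0.1, 0, 0, 1.8], [-0.003, -0.007, 0.1, 0, 0, 1.8]],
  ],
)

```text
time: 2.65
tcp_pos: [0.4582, 0.2535, 0.1012]
tool_rot: [0.522, 3.096, 0.003]
force: [0.6, 0.5, 0.7]
width: 0.0512
grasp_force: 0.0
```

```bash
python3 - <<'E'
from h import *
from station import sense,camera
c=camera("wrist");f=c["frame"];np.savez("pics/w2.npz",**c)
s=sense();print(s["tcp_pos"],psi_of(s["tool_rot"]),s["joint_pos"])
u,v=map(int,proj(c,np.array([.4553,.2634,.064])));print(u,v)
cv2.imwrite("pics/w2.png",cv2.resize(f[v-60:v+60,u-80:u+80],None,fx=5,fy=5,interpolation=cv2.INTER_CUBIC));print(u-80,v-60)
print(delta(s["tcp_pos"],s["tool_rot"],[.4553,.2634,.033],161.26))
E
```

```text
[0.45841297 0.25340889 0.10145632] 160.8452385026035 [-0.16234658  0.56017484 -0.64278091  2.11529639  0.56654796  0.63659934
  0.0370399 ]
330 244
250 184
(array([ 6.4,  8.2, 68.5]), array([ 0.14,  0.12, -0.41]))
```

View pics/w2.png

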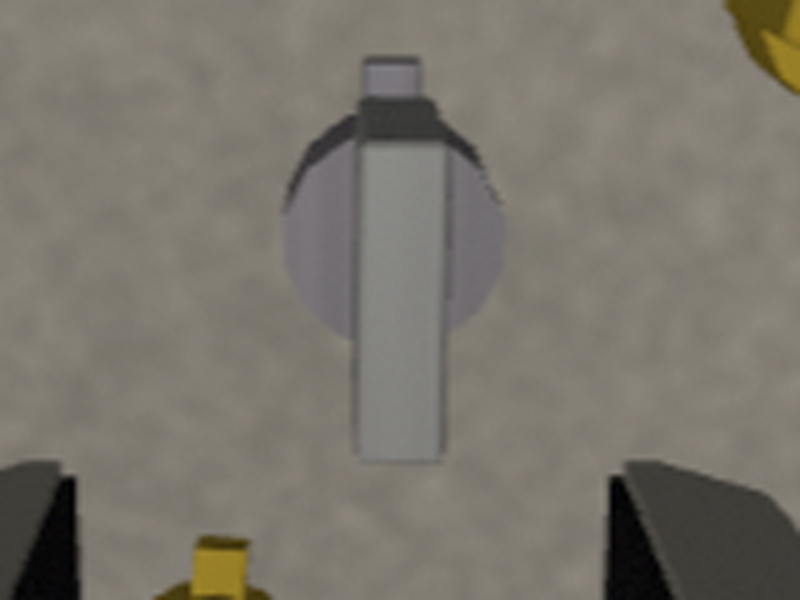

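The plug is at crop (402,302), between the fingertips at (77,480) and (607,480). It lies right of the centre line, consistent with the 8 mm shift.

```bash
python3 - <<'E'
from h import *
from station import sense
c=np.load("pics/w2.npz")
P=lambda x,y:ray(c,x/5+250-.4,y/5+184-.4,.064)
a,b=P(403,142),P(401,462);d=b-a;m=(a+b)/2
psi=np.degrees(np.arctan2(d[1],d[0]))%180;print(m,np.linalg.norm(d),psi)
s=sense();print(delta(s["tcp_pos"],s["tool_rot"],[m[0],m[1],.033],psi),s["tcp_pos"])
E
```

```text
[0.45540984 0.2630747  0.064     ] 0.043182315729781484 161.02466659579957
(array([ 6.1,  8. , 68.5]), array([ 0.14,  0.12, -0.18])) [0.45841297 0.25340889 0.10145632]
```

move_arm(
  increments=[
    [[0.006, 0.008, 0.0, 0.1, 0.1, -0.2], [0.006, 0.008, 0.0, 0.1, 0.1, -0.2], [0.006, 0.008, 0.025, 0.1, 0.1, -0.2], [0.006, 0.008, 0.05, 0.1, 0.1, -0.2], [0.006, 0.008, 0.0685, 0.1, 0.1, -0.2], [0.006, 0.008, 0.0685, 0.1, 0.1, -0.2], [0.006, 0.008, 0.0685, 0.1, 0.1, -0.2]],
  ],
)

```text
time: 3.4
tcp_pos: [0.4543, 0.2626, 0.0314]
tool_rot: [-0.516, -3.097, 0.002]
force: [-1.2, 0.2, 0.4]
width: 0.051
grasp_force: 0.0
```

```bash
python3 - <<'E'
from h import *
from station import sense
s=sense();print(s["tcp_pos"],psi_of(s["tool_rot"]),s["force"])
print(delta(s["tcp_pos"],s["tool_rot"],[.4554,.2631,.033],161.02))
E
```

```text
[0.45426478 0.26264358 0.0313645 ] 161.093914231958 [-1.21727528  0.23687386  0.39918012]
(array([-0.9,  0.8, -1.6]), array([-0.09, -0.1 ,  0.07]))
```

move_arm(
  increments=[
    [[-0.001, 0.001, -0.0015, 0, 0, 0], [-0.001, 0.001, -0.0015, 0, 0, 0]],
  ],
)

```text
time: 3.6
tcp_pos: [0.4563, 0.2633, 0.0335]
tool_rot: [-0.517, -3.098, 0.0]
force: [-0.7, 0.6, 0.2]
width: 0.0507
grasp_force: 0.0
```

move_arm(
  increments=[
    [[0, 0, 0, 0, 0, 0], [0, 0, 0, 0, 0, 0], [0, 0, 0, 0, 0, 0], [0, 0, 0, 0, 0, 0], [0, 0, 0, 0, 0, 0], [0, 0, 0, 0, 0, 0]],
  ],
  claw=0.0,
)

```text
time: 4.2
tcp_pos: [0.4555, 0.2629, 0.0322]
tool_rot: [-0.516, -3.097, 0.002]
force: [-0.5, -0.2, -0.0]
width: 0.0113
grasp_force: 30.0
```

move_arm(
  increments=[
    [[0, 0, -0.03, 0, 0, 0], [0, 0, -0.08, 0, 0, 0], [0, 0, -0.13, 0, 0, 0], [0, 0, -0.17, 0, 0, 0], [0, 0, -0.17, 0, 0, 0], [0, 0, -0.17, 0, 0, 0], [0, 0, -0.17, 0, 0, 0]],
  ],
)

```text
time: 4.9
tcp_pos: [0.4552, 0.262, 0.2008]
tool_rot: [-0.516, -3.095, 0.005]
force: [0.8, 0.3, -2.5]
width: 0.0112
grasp_force: 30.0
```

```bash
python3 - <<'E'
from h import *
from station import sense,camera
c=camera("wrist");np.savez("pics/w3.npz",**c)
s=sense();print(s["tcp_pos"],psi_of(s["tool_rot"]),s["joint_pos"],s["force"],s["width"])
print(delta(s["tcp_pos"],s["tool_rot"],[.45,-.03,.2],188.8))
E
```

```text
[0.45511944 0.26215022 0.20063141] 161.0691569171687 [-0.07336742  0.44326246 -0.76663476  2.00725163  0.40436884  0.85213223
  0.1747491 ] [ 0.02607943  0.61393973 -2.37950541] 0.011369479281686684
(array([ -89.9, -278. ,    1.4]), array([ -0.18,  -0.26, -27.73]))
```

move_arm(
  increments=[
    [[-0.218, -0.25, -0.02, 0.0, -0.2, -27.7], [-0.218, -0.25, -0.02, 0.0, -0.2, -27.7], [-0.218, -0.25, -0.02, 0.0, -0.2, -27.7], [-0.218, -0.25, -0.02, 0.0, -0.2, -27.7], [-0.218, -0.25, -0.02, 0.0, -0.2, -27.7], [-0.218, -0.25, -0.02, 0.0, -0.2, -27.7], [-0.218, -0.25, -0.02, 0.0, -0.2, -27.7], [-0.218, -0.25, -0.02, 0.0, -0.2, -27.7], [-0.218, -0.25, -0.02, 0.0, -0.2, -27.7], [-0.218, -0.25, -0.02, 0.0, -0.2, -27.7]],
  ],
)

```text
time: 5.95
tcp_pos: [0.5802, -0.0428, 0.2214]
tool_rot: [0.243, -3.132, 0.001]
force: [0.2, -0.2, -0.9]
width: 0.0113
grasp_force: 30.0
```

move_arm(
  increments=[
    [[0, 0, 0, 0, 0, 0], [0, 0, 0, 0, 0, 0], [0, 0, 0, 0, 0, 0]],
  ],
)

```text
time: 6.25
tcp_pos: [0.5809, -0.0434, 0.2224]
tool_rot: [-0.242, 3.131, -0.003]
force: [-0.3, -0.1, -2.5]
width: 0.0118
grasp_force: 30.0
```

```bash
python3 - <<'E'
from h import *
from station import sense,camera
c=camera("wrist");np.savez("pics/w4.npz",**c);cv2.imwrite("pics/w4.png",c["frame"])
s=sense();print(s["tcp_pos"],psi_of(s["tool_rot"]),s["tool_rot"],s["joint_pos"],s["force"],s["width"],-c["R"].T@c["t"])
print(proj(c,np.array([.5008,-.056,.09])))
E
```

```text
[ 0.5809172  -0.04364336  0.22243673] -171.17907317276303 [-2.41498169e-01  3.13109291e+00 -2.66474075e-03] [ 0.57901032  0.52384627 -0.88722547  1.86350069  0.48635066  0.98528307
  1.20395318] [-0.53701628 -0.73161093 -1.99932586] 0.011189783763513149 [ 0.51369819 -0.05429219  0.41576664]
(np.float64(318.6103806416304), np.float64(130.3368311424643))
```

View pics/w4.png

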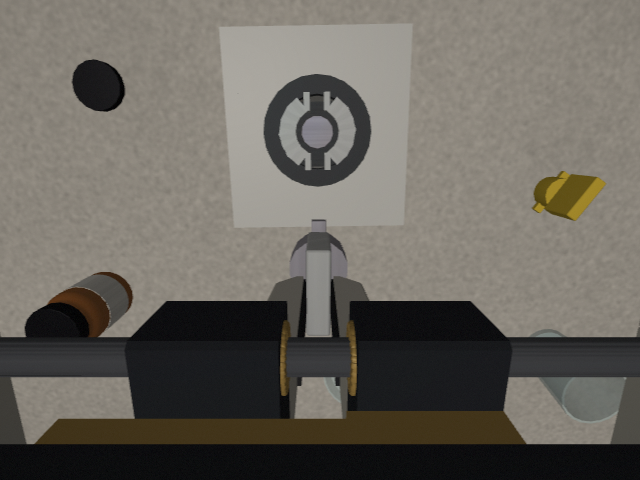

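Wrist view: the port is centred at about (318,131), with its gaps vertical in the picture. The plug is held at (318,270) and nothing else is near.

```bash
python3 - <<'E'
from h import *
c=np.load("pics/w4.npz");f=c["frame"];x0,y0=260,70
g=cv2.cvtColor(f,cv2.COLOR_BGR2GRAY)[y0:y0+120,x0:x0+115]
big=cv2.resize(g,None,fx=6,fy=6,interpolation=cv2.INTER_CUBIC)
t,b=cv2.threshold(big,0,255,cv2.THRESH_OTSU);print("otsu",t)
n,l,st,ce=cv2.connectedComponentsWithStats(b)
for i in range(n):
    if st[i,4]>800:
        u,v=(ce[i]-2.5)/6+[x0,y0];print(i,st[i,4]/36,st[i,:4]/6,(u,v),ray(c,u,v,.09),ray(c,u,v,.083))
n,l,st,ce=cv2.connectedComponentsWithStats(255-b)
cs,_=cv2.findContours(255-b,cv2.RETR_EXTERNAL,cv2.CHAIN_APPROX_NONE);k=max(cs,key=cv2.contourArea);e=cv2.fitEllipse(k)
u,v=(np.array(e[0])-2.5)/6+[x0,y0];print("dark",(u,v),np.array(e[1])/6,e[2],ray(c,u,v,.078))
cv2.imwrite("pics/w4c.png",np.vstack([big])[:600]);
E
```

```text
otsu 104.0
0 6059.0 [  3.66666667   4.         107.66666667 112.66666667] (np.float64(317.01104341261544), np.float64(129.3580723197203)) [ 0.50022196 -0.05746807  0.09      ] [ 0.49993238 -0.05753631  0.083     ]
1 4373.472222222223 [  0.   0. 115. 120.] (np.float64(317.15549292345474), np.float64(128.83699016587803)) [ 0.4997838  -0.05741185  0.09      ] [ 0.49948481 -0.05747889  0.083     ]
2 1301.861111111111 [63.66666667 21.5        32.33333333 78.5       ] (np.float64(339.2566109060391), np.float64(130.01322714632187)) [ 0.49782756 -0.03867576  0.09      ] [ 0.49748654 -0.03834019  0.083     ]
3 1300.4722222222222 [18.33333333 22.         32.83333333 78.16666667] (np.float64(294.2830791521598), np.float64(130.7051266989911)) [ 0.50429381 -0.07642565  0.09      ] [ 0.50409173 -0.07690124  0.083     ]
4 765.1944444444445 [42.         46.16666667 30.66666667 32.        ] (np.float64(316.76574884137415), np.float64(131.4919259205479)) [ 0.50197384 -0.05740718  0.09      ] [ 0.50172191 -0.05747411  0.083     ]
dark (np.float64(316.92784118652344), np.float64(129.80670674641928)) [106.93977865 111.92727661] 179.3438262939453 [ 0.50011132 -0.05759938  0.078     ]
```

View pics/w4c.png

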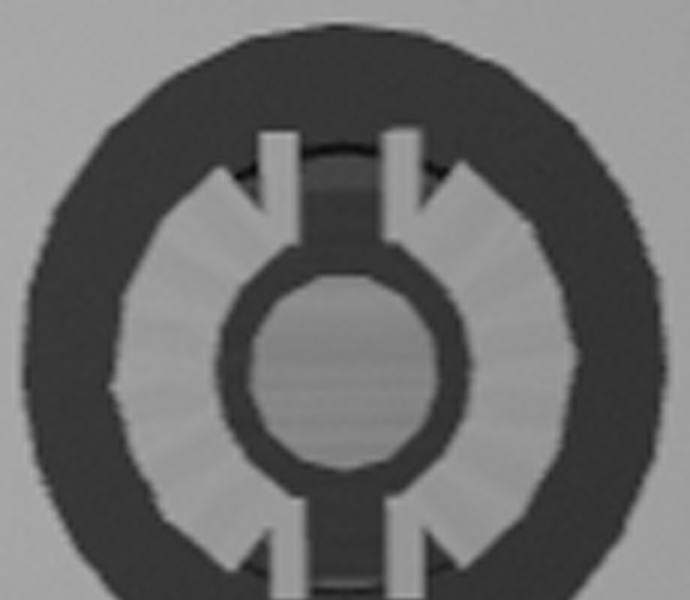

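The crop shows the two rim halves symmetric about the gap line, from crop (341,185) to (345.5,545). The plunger is at (344,371).

```bash
python3 - <<'E'
from h import *
c=np.load("pics/w4.npz");f=c["frame"]
q=lambda x,y:ray(c,(x-2.5)/6+260,(y-2.5)/6+70,.09)
a,b=q(341,185),q(345.5,545);print("gap",np.degrees(np.arctan2(*(a-b)[1::-1])),(a+b)/2)
tcp=np.array([.5809172,-.04364336,.22243673]);R0=Ro.from_rotvec([-2.41498169e-01,3.13109291e+00,-2.66474075e-03]).as_matrix()
zt=tcp[2]+.0318
g=f.astype(int).mean(2).astype(int)
for v in (222,227,231,240,255,270,285,300,315,328): print(v,g[v,300:340])
print("col",g[215:260,318])
print("tool tcp-axis px at bar top",proj(c,np.array([tcp[0],tcp[1],zt])), "lug expected",proj(c,tcp+R0@[.0235,0,.0252]),"bar end expected",proj(c,tcp+R0@[.022,0,-.0318]))
np.save("pics/R0.npy",R0)
E
```

```text
gap -170.4219121451022 [ 0.50158001 -0.05743963  0.09      ]
222 [156 157 156 154 157 155 156 155 155 157 156 141 129 132 132 132 132 132
 132 132 130 128 126 123 121 113 133 156 154 155 155 155 155 156 155 155
 155 155 155 154]
227 [133 137 139 141 140 137 135 132 132 134 136 130 125 128 127 127 129 128
 127 127 126 123 121 120 119 108 118 136 136 136 136 136 136 137 138 139
 140 141 140 141]
231 [137 138 138 137 136 134 135 135 136 137 135 128 124 124 124 124 124 124
 124 125 124 123 120 118 117 106 121 140 140 137 133 133 136 137 136 136
 135 136 137 138]
240 [ 63  65  66  65  66  67  67  74  77  74  73  75  76  74  73  75  72  72
  73  72  73  71  71  71  70  72  72  69  67  63  57  56  55  54  54  54
  53  65 112 137]
255 [118 118 118 118 117 109 114 129 139 142 142 141 141 141 143 143 142 142
 142 142 140 140 140 138 140 139 140 141 137 123 105 106 119 119 120 120
 120 119 117 116]
270 [118 116 116 116 116 107 112 130 137 140 140 140 141 140 142 141 142 140
 139 139 140 139 139 138 137 138 138 140 134 120  99 105 117 118 119 119
 119 118 116 116]
285 [ 75  75  59  27   8   9  9
[... 377 characters left out ...]
 137
 137 137 136 136 136 135 135 136 136 135 125 108  70  12  12  11  13   8
  11  57  76  76]
328 [  9   9  11   9   7  76 117 128 131 133 133 133 135 135 137 136 136 137
 137 136 136 135 135 135 134 135 135 132 122 103 116  96  10   8  10   6
  12  12  34  62]
col [156 155 156 156 106  59 112 132 131 130 129 129 127 127 126 125 124  70
  71  69  71  70  71  71  74  73  73  70  71  70  71  71  72  72  73 105
 125 135 141 142 142 141 140 142 141]
tool tcp-axis px at bar top (np.float64(318.5380271546308), np.float64(294.66610532981156)) lug expected (np.float64(318.4457950849867), np.float64(221.90550972599905)) bar end expected (np.float64(318.727385883707), np.float64(249.88034290346442))
```

```bash
python3 - <<'E'
from h import *
from station import sense
s=sense()
for z in(.17,.136):print(delta(s["tcp_pos"],s["tool_rot"],[.5012,-.0575,z],189.6))
E
```

```text
(array([81. , -1.4, 52.4]), array([-0.1 ,  0.06, -0.78]))
(array([81. , -1.3, 86.4]), array([-0.1 ,  0.06, -0.78]))
```

move_arm(
  increments=[
    [[0.04, -0.001, 0.02, 0, 0, -0.8], [0.081, -0.0014, 0.05, 0, 0, -0.8], [0.081, -0.0014, 0.07, 0, 0, -0.8], [0.081, -0.0014, 0.086, 0, 0, -0.8], [0.081, -0.0014, 0.086, 0, 0, -0.8], [0.081, -0.0014, 0.086, 0, 0, -0.8], [0.081, -0.0014, 0.086, 0, 0, -0.8], [0.081, -0.0014, 0.086, 0, 0, -0.8]],
  ],
)

```text
time: 7.1
tcp_pos: [0.5019, -0.0579, 0.137]
tool_rot: [-0.262, 3.128, -0.003]
force: [-0.2, 0.8, -2.3]
width: 0.0113
grasp_force: 30.0
```

```bash
python3 - <<'E'
from h import *
from station import sense,camera
c=camera("wrist");np.savez("pics/w5.npz",**c);cv2.imwrite("pics/w5.png",cv2.resize(c["frame"][150:300,220:420],None,fx=4,fy=4,interpolation=cv2.INTER_CUBIC))
s=sense();print(s["tcp_pos"],psi_of(s["tool_rot"]),s["tool_rot"],s["force"],s["ft_torque"])
print(delta(s["tcp_pos"],s["tool_rot"],[.5012,-.0575,.136],189.6))
E
```

```text
[ 0.50173025 -0.05799627  0.13689286] -170.44339107110346 [-2.61517404e-01  3.12856954e+00 -2.73058644e-03] [-0.23441905  0.02802892 -2.11754777] [ 0.09895253 -0.15971964 -0.00145166]
(array([0.4, 0.6, 0.9]), array([-0.11,  0.11, -0.04]))
```

View pics/w5.png

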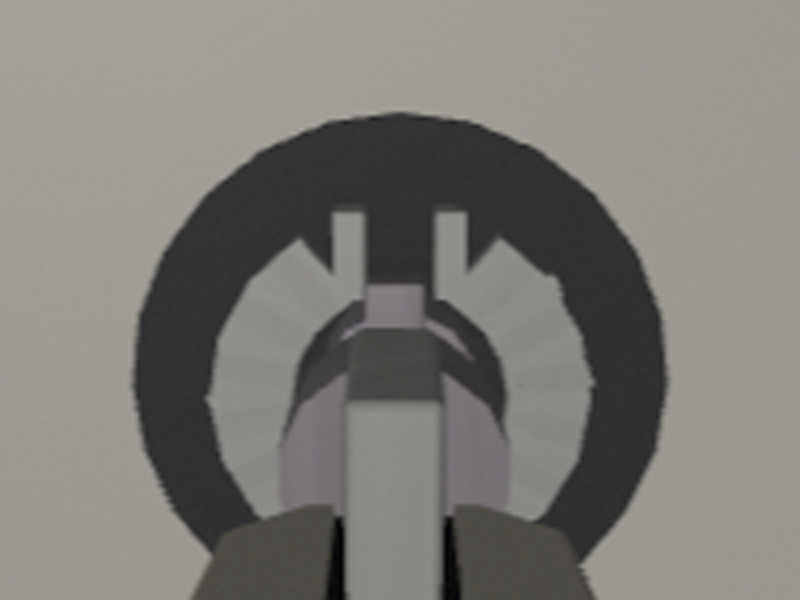

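The lug (crop x 366–423) sits about 1 mm left of the gap centre (366–435). I'll quantify this with rays.

```bash
python3 - <<'E'
from h import *
from scipy.optimize import least_squares
c=np.load("pics/w5.npz");
q=lambda x,y,z:ray(c,(x-1.5)/4+220,(y-1.5)/4+150,z)
e=np.radians(9.6);n=np.array([-np.sin(e),np.cos(e),0])
G=q(400.5,235,.09);L=q(394.5,305,.1145);T=np.array([.50173,-.058,0])
print("gap",G,n@G,"lug",L,n@L,"tcp",n@T,"plan",n@[.5010,-.0575,0])
g=cv2.cvtColor(c["frame"],cv2.COLOR_BGR2GRAY);b=cv2.resize(g[150:300,220:420],None,fx=4,fy=4,interpolation=cv2.INTER_CUBIC)
pts=[]
for v in range(150,480,8):
    r=b[v].astype(int); d=np.where(r<100)[0]; pts+= [(d[0],v),(d[-1],v)]
for z in(.078,.085):
    P=np.array([q(x,y,z)[:2] for x,y in pts]);f=least_squares(lambda p:np.hypot(*(P-p[:2]).T)-p[2],[.5,-.057,.04],loss="soft_l1",f_scale=.0005);print(z,f.x,np.abs(f.fun).mean())
# light rim outer edge, between tabs: scan from outside inwards for dark->light
pts=[]
for v in range(280,460,8):
    r=b[v].astype(int);k=np.where(r<100)[0];l=k[0]+np.argmax(r[k[0]:]>100);rr=k[-1]-np.argmax(r[:k[-1]][::-1]>100);pts+=[(l,v),(rr,v)]
P=np.array([q(x,y,.09)[:2] for x,y in pts]);f=least_squares(lambda p:np.hypot(*(P-p[:2]).T)-p[2],[.5,-.057,.028],loss="soft_l1",f_scale=.0005);print("rim",f.x,np.abs(f.fun).mean())
E
```

```text
gap [ 0.47408846 -0.06200383  0.09      ] -0.14019867295077773 lug [ 0.48070303 -0.0618868   0.1145    ] -0.14118638217900115 tcp -0.1408606534399593 plan -0.14024591423632127
0.078 [ 0.50246481 -0.0572611   0.04734351] 0.00010585737314992461
0.085 [ 0.50058248 -0.05760475  0.04603001] 0.00010292176531008245
rim [ 0.50172492 -0.05730441  0.03219055] 0.00022884948032544415
```

move_arm(
  increments=[
    [[0, 0.0008, 0.0, -0.1, 0.1, 0], [0, 0.0008, 0.004, -0.1, 0.1, 0], [0, 0.0008, 0.008, -0.1, 0.1, 0], [0, 0.0008, 0.011, -0.1, 0.1, 0], [0, 0.0008, 0.013, -0.1, 0.1, 0], [0, 0.0008, 0.015, -0.1, 0.1, 0], [0, 0.0008, 0.016, -0.1, 0.1, 0], [0, 0.0008, 0.016, -0.1, 0.1, 0]],
  ],
)

```text
time: 7.95
tcp_pos: [0.5011, -0.0573, 0.1201]
tool_rot: [0.262, -3.13, -0.0]
force: [0.0, 0.1, -2.7]
width: 0.0113
grasp_force: 30.0
```

move_arm(
  increments=[
    [[0, 0, 0.001, 0, 0, 0], [0, 0, 0.002, 0, 0, 0], [0, 0, 0.002, 0, 0, 0]],
  ],
)

```text
time: 8.25
tcp_pos: [0.5011, -0.0573, 0.1182]
tool_rot: [0.262, -3.13, -0.0]
force: [-0.4, -0.0, -1.1]
width: 0.0112
grasp_force: 30.0
```

```bash
python3 - <<'E'
from h import *
from station import sense
s=sense();print(s["tcp_pos"],psi_of(s["tool_rot"]),s["tool_rot"],s["force"],s["ft_torque"])
E
```

```text
[ 0.50112165 -0.05733661  0.11817764] -170.4391515597158 [ 2.61739210e-01 -3.12979409e+00 -1.23026732e-04] [-0.39304574 -0.04178459 -1.13694645] [ 0.12854679 -0.07418618 -0.02771532]
```

move_arm(
  increments=[
    [[0, 0, 0.001, 0, 0, 0], [0, 0, 0.002, 0, 0, 0], [0, 0, 0.003, 0, 0, 0], [0, 0, 0.003, 0, 0, 0]],
  ],
)

```text
time: 8.65
tcp_pos: [0.5012, -0.0572, 0.1152]
tool_rot: [0.262, -3.13, -0.0]
force: [-0.2, -0.0, 0.2]
width: 0.0114
grasp_force: 30.0
```

move_arm(
  increments=[
    [[0, 0, 0.001, 0, 0, 0], [0, 0, 0.002, 0, 0, 0], [0, 0, 0.003, 0, 0, 0], [0, 0, 0.003, 0, 0, 0]],
  ],
)

```text
time: 9.05
tcp_pos: [0.5013, -0.0572, 0.1123]
tool_rot: [0.262, -3.13, -0.0]
force: [-0.5, -0.2, 2.3]
width: 0.0117
grasp_force: 30.0
```

```bash
cat > st.py <<'E'
from h import *
from station import sense
s=sense();print(s["time"],s["tcp_pos"],psi_of(s["tool_rot"]),s["tool_rot"],s["force"],s["ft_torque"],s["width"],s["joint_pos"][6])
E
python3 st.py
```

```text
9.05 [ 0.5012622  -0.05719098  0.11226759] -170.4323725286108 [ 2.61944503e-01 -3.13001901e+00 -1.78001088e-04] [-0.47423959 -0.17155059  2.26008595] [ 0.1005482  -0.06490933 -0.00024472] 0.011672040946069726 1.0609940103696618
```

The spring force matches the model, so the lugs are in the gaps. Next I push to a depth of about 22 mm.

move_arm(
  increments=[
    [[0, 0, 0.002, 0, 0, 0], [0, 0, 0.004, 0, 0, 0], [0, 0, 0.006, 0, 0, 0], [0, 0, 0.008, 0, 0, 0], [0, 0, 0.01, 0, 0, 0], [0, 0, 0.012, 0, 0, 0], [0, 0, 0.012, 0, 0, 0], [0, 0, 0.012, 0, 0, 0]],
  ],
)

```text
time: 9.85
tcp_pos: [0.5016, -0.0572, 0.1007]
tool_rot: [-0.262, 3.131, -0.001]
force: [-1.6, -0.4, 10.8]
width: 0.0113
grasp_force: 30.0
```

```bash
python3 st.py
```

```text
9.85 [ 0.50157659 -0.05715847  0.10070647] -170.4272551744924 [-2.62133437e-01  3.13059344e+00 -5.63308340e-04] [-1.62617854 -0.35377136 10.80735785] [0.00709229 0.28233034 0.01025489] 0.011262490818535363 1.0376208471434774
```

move_arm(
  increments=[
    [[0.0002, 0, 0.001, 0, 0, 0], [0.0002, 0, 0.001, 0, 0, 3], [0.0002, 0, 0.001, 0, 0, 6], [0.0002, 0, 0.001, 0, 0, 9], [0.0002, 0, 0.001, 0, 0, 12], [0.0002, 0, 0.001, 0, 0, 15], [0.0002, 0, 0.001, 0, 0, 15]],
  ],
)

```text
time: 10.55
tcp_pos: [0.5019, -0.0572, 0.1]
tool_rot: [0.151, 3.137, -0.001]
force: [-0.8, -0.0, 11.2]
width: 0.0113
grasp_force: 30.0
```

```bash
python3 st.py
```

```text
10.55 [ 0.50194911 -0.05721758  0.10002147] 174.4814548865348 [ 1.51173512e-01  3.13665325e+00 -7.82636028e-04] [-0.84065167 -0.01681079 11.23771553] [-0.04449575  0.00780873  0.07998614] 0.011341948785064311 0.8277929801263474
```

move_arm(
  increments=[
    [[0.0004, 0, 0, 0, 0, 3], [0.0004, 0, 0, 0, 0, 6], [0.0004, 0, 0, 0, 0, 9], [0.0004, 0, 0, 0, 0, 12], [0.0004, 0, 0, 0, 0, 15], [0.0004, 0, 0, 0, 0, 18], [0.0004, 0, 0, 0, 0, 21], [0.0004, 0, 0, 0, 0, 24], [0.0004, 0, 0, 0, 0, 24]],
  ],
)

```text
time: 11.45
tcp_pos: [0.5018, -0.0572, 0.1001]
tool_rot: [0.8, 3.036, -0.0]
force: [-0.3, -0.9, 12.3]
width: 0.0116
grasp_force: 30.0
```

```bash
python3 st.py
```

```text
11.45 [ 0.50184101 -0.05721179  0.10008355] 150.47898810921447 [ 7.99945819e-01  3.03614830e+00 -1.76476876e-05] [-0.27417818 -0.92431173 12.28284331] [-0.09160728 -0.10576931  0.00242566] 0.011621730805170843 0.5028878313316935
```

move_arm(
  increments=[
    [[0.0, 0, 0, 0, 0, 2], [0.0, 0, 0, 0, 0, 4], [0.0, 0, 0, 0, 0, 6], [0.0, 0, 0, 0, 0, 8], [0.0, 0, 0, 0, 0, 9], [0, 0, 0, 0, 0, 9]],
  ],
)

```text
time: 12.05
tcp_pos: [0.5018, -0.0572, 0.1]
tool_rot: [1.034, 2.965, 0.0]
force: [1.0, -0.4, 11.5]
width: 0.0112
grasp_force: 30.0
```

```bash
python3 st.py
```

```text
12.05 [ 0.50178669 -0.05724176  0.10003806] 141.54905197038747 [1.03392238e+00 2.96477826e+00 1.89946555e-04] [ 1.00929875 -0.44649908 11.48767417] [-0.18040135 -0.10972469  0.0897828 ] 0.011194564792655886 0.38391745097385815
```

move_arm(
  increments=[
    [[0, 0, 0, 0, 0, 1], [0, 0, 0, 0, 0, 2], [0, 0, 0, 0, 0, 3], [0, 0, 0, 0, 0, 4], [0, 0, 0, 0, 0, 4], [0, 0, 0, 0, 0, 4]],
  ],
)

```text
time: 12.65
tcp_pos: [0.5018, -0.0572, 0.1]
tool_rot: [1.136, 2.927, 0.0]
force: [-0.6, -0.6, 12.4]
width: 0.011
grasp_force: 30.0
```

```bash
python3 st.py
```

```text
12.65 [ 0.50181012 -0.05724497  0.10003552] 137.57637348705828 [1.13606423e+00 2.92716111e+00 4.67920694e-04] [-0.60583067 -0.56850768 12.38369515] [-0.11727726 -0.04916459  0.1177749 ] 0.010981946731328832 0.3313865254492044
```

move_arm(
  increments=[
    [[0, 0, 0, 0, 0, 1], [0, 0, 0, 0, 0, 2], [0, 0, 0, 0, 0, 3], [0, 0, 0, 0, 0, 4], [0, 0, 0, 0, 0, 4], [0, 0, 0, 0, 0, 4]],
  ],
)

```text
time: 13.25
tcp_pos: [0.5018, -0.0573, 0.1]
tool_rot: [1.238, 2.886, 0.0]
force: [-1.5, -1.0, 11.7]
width: 0.0106
grasp_force: 30.0
```

```bash
python3 st.py
```

```text
13.25 [ 0.50175887 -0.05727449  0.10003596] 133.57314138821548 [1.23763699e+00 2.88575778e+00 4.60811304e-04] [-1.49744871 -0.99126399 11.70778762] [-0.08269693 -0.08152536  0.09543601] 0.010610536265186432 0.2785967045164073
```

move_arm(
  increments=[
    [[0, 0, 0, 0, 0, 1], [0, 0, 0, 0, 0, 2], [0, 0, 0, 0, 0, 3], [0, 0, 0, 0, 0, 3], [0, 0, 0, 0, 0, 3]],
  ],
)

```text
time: 13.75
tcp_pos: [0.5018, -0.0573, 0.1]
tool_rot: [1.313, 2.852, 0.0]
force: [0.3, -0.1, 12.0]
width: 0.0113
grasp_force: 30.0
```

```bash
python3 st.py
```

```text
13.75 [ 0.50177625 -0.05727372  0.10004743] 130.57943684651366 [1.31257696e+00 2.85240118e+00 4.96094500e-04] [ 0.32868267 -0.07358942 11.98366156] [-0.12660725 -0.09291035  0.07942543] 0.011297471671728294 0.2391500999420817
```

move_arm(
  increments=[
    [[0, 0, 0, 0, 0, 1], [0, 0, 0, 0, 0, 2], [0, 0, 0, 0, 0, 3], [0, 0, 0, 0, 0, 4], [0, 0, 0, 0, 0, 4], [0, 0, 0, 0, 0, 4]],
  ],
)

```text
time: 14.35
tcp_pos: [0.5018, -0.0573, 0.1]
tool_rot: [1.411, 2.805, 0.001]
force: [-0.1, -0.9, 11.7]
width: 0.0111
grasp_force: 30.0
```

```bash
python3 st.py
```

```text
14.35 [ 0.5017959  -0.05728554  0.10003895] 126.57730953722132 [1.41137358e+00 2.80482287e+00 6.47627642e-04] [-0.14245007 -0.91479238 11.74452517] [-0.09704711 -0.07188981  0.13167095] 0.011128220726618092 0.18670683816721279
```

move_arm(
  increments=[
    [[0, 0, 0, 0, 0, 1], [0, 0, 0, 0, 0, 2], [0, 0, 0, 0, 0, 3], [0, 0, 0, 0, 0, 3], [0, 0, 0, 0, 0, 3]],
  ],
)

```text
time: 14.85
tcp_pos: [0.5017, -0.0573, 0.1]
tool_rot: [1.484, 2.767, 0.001]
force: [-0.0, -0.9, 11.8]
width: 0.0117
grasp_force: 30.0
```

```bash
python3 st.py
```

```text
14.85 [ 0.50174269 -0.05730315  0.10002251] 123.57521165222177 [1.48440835e+00 2.76697472e+00 6.56030084e-04] [-0.04615997 -0.88703949 11.7601159 ] [-0.08232976 -0.03469275  0.08187347] 0.011741318822060717 0.147503538136175
```

move_arm(
  increments=[
    [[0, 0, 0, 0, 0, 1], [0, 0, 0, 0, 0, 2], [0, 0, 0, 0, 0, 3], [0, 0, 0, 0, 0, 3], [0, 0, 0, 0, 0, 3]],
  ],
)

```text
time: 15.35
tcp_pos: [0.5017, -0.0573, 0.1]
tool_rot: [1.556, 2.727, 0.001]
force: [-0.6, -1.3, 11.9]
width: 0.0112
grasp_force: 30.0
```

```bash
python3 st.py
```

```text
15.35 [ 0.50174619 -0.05732378  0.10002074] 120.57416980773647 [1.55635007e+00 2.72714578e+00 7.33799053e-04] [-0.62620494 -1.34681585 11.93729893] [-0.12059376 -0.11802197  0.1081777 ] 0.011150181730192723 0.1083817319419234
```

move_arm(
  increments=[
    [[0, 0, 0, 0, 0, 1], [0, 0, 0, 0, 0, 2], [0, 0, 0, 0, 0, 3], [0, 0, 0, 0, 0, 3], [0, 0, 0, 0, 0, 3]],
  ],
)

```text
time: 15.85
tcp_pos: [0.5016, -0.0573, 0.1]
tool_rot: [1.627, 2.686, 0.0]
force: [-0.3, -0.6, 12.2]
width: 0.0115
grasp_force: 30.1
```

```bash
python3 st.py
```

```text
15.85 [ 0.50162943 -0.05734826  0.10001616] 117.58494252893132 [1.62701119e+00 2.68572004e+00 4.90367440e-04] [-0.34340287 -0.64750611 12.20503396] [-0.13279966 -0.00595631  0.13407059] 0.011493741809449488 0.06944819422381704
```

move_arm(
  increments=[
    [[0, 0, 0, 0, 0, 1], [0, 0, 0, 0, 0, 2], [0, 0, 0, 0, 0, 2], [0, 0, 0, 0, 0, 2]],
  ],
)

```text
time: 16.25
tcp_pos: [0.5013, -0.0575, 0.1]
tool_rot: [1.674, 2.657, -0.0]
force: [-1.6, -1.6, 13.3]
width: 0.0116
grasp_force: 30.3
```

```bash
python3 st.py
```

```text
16.25 [ 0.50127159 -0.05750852  0.09999046] 115.59625360061534 [ 1.67358091e+00  2.65740929e+00 -4.06328212e-04] [-1.56798101 -1.64752072 13.25020784] [-0.21077408  0.17336488  0.28953951] 0.011562960506833924 0.043667247213316794
```

The end stop is felt at about 72–74° (torque has tripled and the TCP is being pushed sideways). I relax the turn by about 4° to the notch centre, then let the spring lift the plug.

move_arm(
  increments=[
    [[0, 0, 0, 0, 0, -2], [0, 0, 0, 0, 0, -4], [0, 0, 0, 0, 0, -4], [0, 0, 0, 0, 0, -4]],
  ],
)

```text
time: 16.65
tcp_pos: [0.5015, -0.0574, 0.0999]
tool_rot: [1.581, 2.714, 0.0]
force: [0.0, -0.7, 12.3]
width: 0.011
grasp_force: 30.0
```

```bash
python3 st.py
```

```text
16.65 [ 0.50148689 -0.05739029  0.09994732] 119.55256135089238 [1.58084048e+00 2.71357236e+00 4.16542904e-04] [ 0.04727817 -0.65554213 12.31341157] [-0.12599665  0.09575734 -0.1199992 ] 0.010999361147988223 0.09520109745450361
```

move_arm(
  increments=[
    [[0, 0, -0.001, 0, 0, 0], [0, 0, -0.002, 0, 0, 0], [0, 0, -0.003, 0, 0, 0], [0, 0, -0.003, 0, 0, 0], [0, 0, -0.003, 0, 0, 0]],
  ],
)

```text
time: 17.15
tcp_pos: [0.5014, -0.0574, 0.1028]
tool_rot: [1.581, 2.714, 0.0]
force: [-0.2, 0.3, 8.9]
width: 0.0108
grasp_force: 30.0
```

```bash
python3 st.py
```

```text
17.15 [ 0.50142482 -0.05739153  0.1028426 ] 119.55069376340896 [1.58094524e+00 2.71365029e+00 3.33637133e-04] [-0.18708034  0.28702128  8.91728355] [-0.05595467 -0.01167854 -0.03921361] 0.010778557662349222 0.09940924897967185
```

move_arm(
  increments=[
    [[0, 0, -0.001, 0, 0, 0], [0, 0, -0.002, 0, 0, 0], [0, 0, -0.0028, 0, 0, 0], [0, 0, -0.0028, 0, 0, 0], [0, 0, -0.0028, 0, 0, 0]],
  ],
)

```text
time: 17.65
tcp_pos: [0.5014, -0.0574, 0.1055]
tool_rot: [1.581, 2.714, 0.0]
force: [-0.9, 0.1, 7.4]
width: 0.0115
grasp_force: 30.0
```

```bash
python3 st.py
```

```text
17.65 [ 0.50136697 -0.05738345  0.10548623] 119.55088116851466 [1.58104133e+00 2.71382515e+00 3.26910659e-04] [-0.91428499  0.13045878  7.44303781] [-0.09997599 -0.07958304 -0.09037674] 0.011459296991378905 0.10332148257806108
```

move_arm(
  increments=[
    [[0, 0, -0.0007, 0, 0, 0], [0, 0, -0.0014, 0, 0, 0], [0, 0, -0.0014, 0, 0, 0], [0, 0, -0.0014, 0, 0, 0]],
  ],
)

```text
time: 18.05
tcp_pos: [0.5013, -0.0574, 0.1068]
tool_rot: [1.581, 2.714, 0.0]
force: [0.3, 0.4, 6.5]
width: 0.0111
grasp_force: 30.0
```

```bash
python3 st.py
```

```text
18.05 [ 0.50131798 -0.05737672  0.10680568] 119.55217760921731 [1.58107552e+00 2.71395428e+00 2.94059875e-04] [0.27218    0.39286151 6.54874003] [-0.09346246 -0.13453155 -0.04867963] 0.0110766638653142 0.10528877113453816
```

move_arm(
  increments=[
    [[0, 0, -0.0007, 0, 0, 0], [0, 0, -0.0007, 0, 0, 0], [0, 0, -0.0007, 0, 0, 0]],
  ],
)

```text
time: 18.35
tcp_pos: [0.5011, -0.0574, 0.1072]
tool_rot: [1.581, 2.715, 0.0]
force: [2.4, -0.7, 2.7]
width: 0.0113
grasp_force: 30.0
```

```bash
python3 st.py
```

```text
18.35 [ 0.5011297  -0.05737454  0.10722061] 119.55766380953224 [1.58123241e+00 2.71452199e+00 7.69438172e-05] [ 2.44929563 -0.71131748  2.74022638] [-0.33169466 -0.57896088 -0.04080269] 0.01128903495382006 0.10643823888088279
```

The force drop shows the lugs seated on the notch roof at a depth of about 15 mm. Release.

move_arm(
  increments=[
    [[0, 0, 0, 0, 0, 0], [0, 0, 0, 0, 0, 0], [0, 0, 0, 0, 0, 0], [0, 0, 0, 0, 0, 0], [0, 0, 0, 0, 0, 0]],
  ],
  claw=0.4,
)

```text
time: 18.85
tcp_pos: [0.5004, -0.0573, 0.1071]
tool_rot: [-1.581, -2.714, 0.001]
force: [-0.2, 0.1, 0.1]
width: 0.0372
grasp_force: 0.0
```

move_arm(
  increments=[
    [[0, 0, -0.01, 0, 0, 0], [0, 0, -0.03, 0, 0, 0], [0, 0, -0.06, 0, 0, 0], [0, 0, -0.1, 0, 0, 0], [0, 0, -0.12, 0, 0, 0], [0, 0, -0.12, 0, 0, 0], [0, 0, -0.12, 0, 0, 0]],
  ],
)

```text
time: 19.55
tcp_pos: [0.5005, -0.0575, 0.2275]
tool_rot: [1.581, 2.714, -0.001]
force: [0.6, -0.2, 0.3]
width: 0.037
grasp_force: 0.0
```

```bash
python3 st.py; python3 - <<'E'
from h import *
from station import camera
c=camera("wrist");np.savez("pics/w6.npz",**c)
d=camera("top");np.savez("pics/t6.npz",**d)
X=np.array([.5012,-.0574,.139])
u,v=map(int,proj(c,X));print(u,v)
a=cv2.resize(c["frame"][max(v-80,0):v+80,u-70:u+70],(525,600),interpolation=cv2.INTER_CUBIC)
cv2.imwrite("pics/w6.png",a)
E
```

```text
19.55 [ 0.50052279 -0.05747339  0.22754951] 119.54563679035651 [ 1.58144612e+00  2.71423372e+00 -5.19425563e-04] [ 0.61961143 -0.20072478  0.33115307] [ 0.01316608 -0.10374684  0.05371774] 0.03701314101481087 0.25834685977528987
317 235
```

View pics/w6.png

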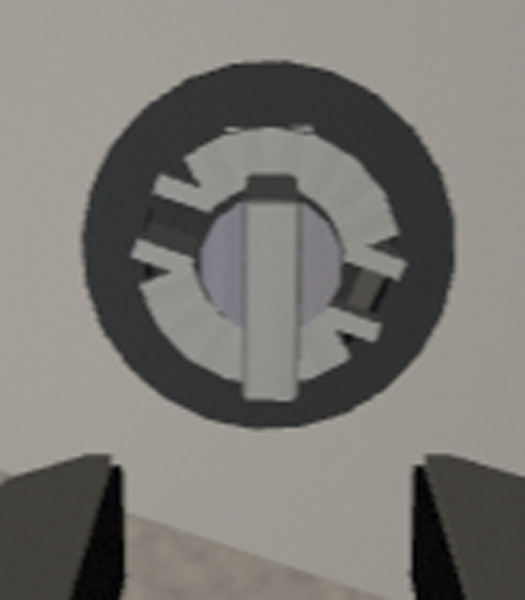

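The plug is seated upright, with its bar turned about 70° from the gaps and the gripper clear. I'm handing in.

```bash
python3 -c "
from station import hand_in;print(hand_in())"
```

```text
the job is handed in; nothing more can be done
None
```

The plug is in the port and locked: turned clockwise to the end stop at about 72°, lifted by the spring until the lugs met the notch roof at about 15 mm, then released; the gripper is clear, the other things were not touched, and the job was handed in at about 20 s.

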